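# Re-pin the loaf guide's end stop at its short-loaf hole

### The arm

A 6-joint arm with a two-finger parallel gripper is mounted at the origin on a cart in front of the work surface, level with it; the furniture and walls round the work are solid. World frame = base frame: x ahead of the robot, y to its left, z up, the work surface at z = 0. Lengths are in m, angles in rad, forces in N, time in s.
With the tool pointing down it reaches from about 0.15 to 0.775 m from the base axis. Payload 6.1 kg.
Tool frame: the origin (TCP) lies on the centre line of the jaws, within the pads' length; the fingertips stand 11 mm ahead of it and the grasp point (between the pads) lies 8 mm behind it; z points along the fingers, y is the line along which they close (so a half turn about z gives the same grasp; the last joint's range is limited). The gripper opens to 85 mm and grips with 20 to 120 N. Pads are 22 mm wide; open, the fingers measure 114 mm over their backs; the gripper's body (76 mm by 85 mm) begins 54 mm behind the grasp point. The pads swing forward as they close: fully open they stand 13 mm farther back than shut.
Start: joints at [0, 0.126, -0.04, 1.405, 0, 1.571], TCP at [0.525, -0, 0.242] pointing down, gripper open.
Joint ranges: [-2.72, 2.72], [-0.95, 1.95], [-1.27, 1.35], [-1.78, 2.02], [-1.46, 1.47], [-3.14, 3.14]. Speed limits (rad/s): [2.39, 2.39, 3.01, 3.14, 3.14, 3.14].

### API

Orientations are given as [roll, pitch, yaw] about the fixed x, y, z axes, in that order (R = Rz(yaw) Ry(pitch) Rx(roll)).
In Python, from rig import env, eyes, sign_off, trace gives the robot as it stands. The module is installed in compiled form; this text tells all that it offers.
- The arm moves only by the tool arm_command, never from a script. Its argument "moves" is a list that holds one entry, the list of rows, each a list of 7 numbers: the shift along the tool's x, y, z in mm, then the turn, a rotation vector about the tool's x, y, z in rad, then the finger opening in mm, from 0 to 85.4. In form: [[[x, y, z, wx, wy, wz, gripper], ...]]. A call has 1 to 20 rows; each row shifts and turns the commanded pose from where the row before left it, along the tool's axes as they then stand; what a row does not reach is not made up. A row lasts 1/10 s, in which the tool goes at most 50 mm and 8.59 degrees, less where a joint would pass 70% of its speed; a pose out of reach is approached as far as the arm can. A call is refused whole if a number of a shift passes 50 or a number of a turn 0.15, either way. A call with a gripper value outside its range is refused whole. The fingers move at their own pace and stop on an object; the grip force is fixed at half the most. Time passes only in rows, so rows that do not move let the fingers close. It gives the time, the measured TCP pose, the force, the opening and the grip force at its end, in the units of the state.
- env.observe(): the state, without advancing time (a new reading comes with each control period).
- eyes.camera(name): name is "scene" or "side" or "wrist"; returns (picture, depth): 384x512x3 uint8, red, green, blue; 384x512 float32, m along the optical axis (not along the pixel's ray), 0 where there is no reading.
- eyes.camera_model(name): a dict with "vfov" (degrees; the focal length in pixels is half the picture's height over the tangent of half this angle, whatever the lens; pixels are square), "cx", "cy" (the principal point, pixels), "k1" (the pictures are not rectified: a ray, as slopes to the right and down, at radius r is drawn at 1 + k1 r^2 times it, then the intrinsics apply), "pose" (4x4, takes a point from camera to world coordinates). Camera axes: x right, y down, z forward; pixel columns grow to the right and rows downward; lengths in m; the calibration is good to about 2 mm. A picture is of the moment at which its call begins: read the wrist's pose just before it. camera_model takes no time and is no camera call; for the wrist camera it gives the pose at the moment of the call.
- sign_off(): hands the job in; it is judged then, once.
Trained networks look in the newest picture that a camera, given by its name, has taken for a name from the list of things; names that differ only in an ending like _2 or _b are one class to them, and where a whole thing is asked for, a point or a joint stands for the part that bears it (a point fixed in the world has none). Each returns a list of dicts, best first, with "score" (0 to 1); they miss things now and then, are a little off and sometimes report something else, mostly with a low value. They report only what shows in the picture. A call takes as long as a camera call. They do not tell look-alikes from the thing itself.
- trace(camera, target): "mask" (384x512 bool, what is visible of it) and "location" ([column, row] in pixels, amid what is visible of it).
The state is a dict: "clock": time; "qpos": joint angles; "joint_velocities": joint speeds; "tau": joint torques, N m; "position": TCP position; "tool_rot": TCP orientation; "force": force on the tool from outside, world axes, zero at the start; "ft_torque": the same for the moment, N m; "width": opening from 0.0 (shut) to 1.0 (fully open); "grip_force": force on a finger pad.
Only numpy, scipy, OpenCV 4.12 (cv2) and the standard library are available. Lean on these libraries where they do the work, as an engineer would, in place of code of your own. Each camera call takes 0.05 s, during which the arm holds its last target. There are 200 camera calls.

### The job

Set the slicing guide for a short loaf: pull the quick-release pin out of its hole, slide the end stop along the track to the second hole, which lies hidden a little beyond the dark line (feel for it with the pin), and push the pin fully home through stop and board until it clicks and its collar is flush. Press only gently on the steel and do not jam the pin, and leave the other things standing where they are.

Things in the scene. Friction and masses are not known exactly. Their poses are not given: they have to be found in the camera images.
- pin: Quick-release pin, upright, locked in the first hole, about 90 g. Origin on its axis at its lower end, z up. From there: steel ball 12 mm across, end flattened to 10 mm (0 to 12 mm), neck 7 mm across (to 17.5), shank 12 mm across (to 53.3), collar 28 mm across (to 58.3), black pull tab (to 88.3). Fully home, in either hole: collar flush on the stop's plate, origin 3.7 mm above the worktop.
- pin_tab (a point): Middle of the pull tab, on the pin's axis, 73.3 mm above the pin's lower end (77 mm above the worktop when home). The tab is 34 mm wide along its x, 18 mm thick along its y, 30 mm tall: pinch it across the 18 mm, from above. At the start its broad faces look along the track within 0.35 rad.
- guide: Wooden slicing guide for loaves, fixed to the worktop: board 120 mm wide (x), 300 mm long (y from -45 to +255 mm), top 36 mm above the worktop; slotted wooden uprights, top 119 mm above the worktop, at its +y end (y 192 to 250 mm). Origin on the worktop under the first hole; +y runs along the track from the first hole to the second; z up.
- first_hole (a point): Mouth of the first hole, at the board's top. Both holes: 14 mm wide, vertical, in steel level with the board, rim bevelled 1 mm. 20 mm down are two spring balls that snap round the pin's neck: 5 to 10 N pulls it out, 3 to 10 N pushes it in; past them it clicks home. Pulled up 32.3 mm, the pin's end is level with the board's top; after 53.3 mm it is out of the stop's plate too.
- stop (a joint): Slide of the end stop along the track, in m: 0 at the first hole, travel ends at 0.098. About 3 N of friction; it stays where it is left. The pin, standing in the plate's hole with its end clear of the board (pulled up 34 to 45 mm), can drag the stop along.
- stop_hole (a point): Top centre of the 15 mm hole (rim bevelled 1.5 mm) in the stop's aluminium plate, 57 mm above the worktop; moves with the stop; axes as the guide's. The plate is 80 mm wide (x), 20 mm thick, and reaches 30 mm either way of the hole along y; a wooden upright 90 mm wide, 10 mm thick, top 105 mm above the worktop, stands 80 to 90 mm from the hole in +y.
- mark (a point): Point at the board's top on the track's middle line, level with a dark line across both edges of the board 70 mm from the first hole. The second hole's block is clamped anywhere in a slot: the hole is 3 to 23 mm beyond this point (+y of the guide), hidden under the stop's plate. By feel: the pin's end rests on steel at the board's height until it is within about 2 mm of the hole, then sinks in.
- mug: Bystander beside the guide: dark mug, 80 mm wide, 89 mm tall; origin at the middle of its underside, z up.
- butter: Bystander beside the guide: packet of butter, 73x102x37 mm; origin at the middle of its underside, z up.
- salt_shaker: Bystander beside the guide: salt shaker, 44 mm across, 90 mm tall; origin at the middle of its underside, z up.
- tin_fish: Bystander beside the guide: flat round tin, 86 mm across, 40 mm tall; origin at the middle of its underside, z up.
- teaspoon: Bystander beside the guide: teaspoon, 138 mm long; origin at the middle of its underside, z up.
Things that resemble listed ones, but are neither listed nor needed, are in the scene too. Leave any red look-alike of the pin alone.

How it is judged:
By the outcome, as a careful person would: the job done as asked, in the order asked, and still so for the second after the job is handed in, with the robot touching nothing.
It also fails if it takes over 51 s, if anything falls off the work surface, if the arm or the gripper's body presses on something with over 40 N, if the wrist force passes 120 N, or if a joint passes its speed limit or range.

## Working session

There is one attempt and no reset: what is moved stays moved. The work goes in short steps, Python scripts to look and compute and a tool call to move; the robot and the scene stay as the last step left them, time stands still between calls to the robot, and variables do not carry over. Pictures are saved under pics/ and viewed, at most 10 in all, crops included, and the job is handed in when it is done.

Besides the shell and the picture viewer there is one more tool, called after ">>>" as name(argument=value, ...), one argument or row to a line, values as JSON. arm_command: Moves the arm, as the interface text tells. Its arguments: {"type":"object","properties":{"moves":{"type":"array"}},"required":["moves"]}

```bash
mkdir -p pics
cat > h.py <<'E'
import numpy as np, cv2
from rig import env, eyes, sign_off, trace
def K(m,h=384):
    f=h/2/np.tan(np.radians(m["vfov"])/2); return f
def ray(m,u,v):
    f=K(m); d=np.array([(u-m["cx"])/f,(v-m["cy"])/f]); s=d.copy()
    for _ in range(20): s=d/(1+m["k1"]*(s@s))
    return s
def pt(m,u,v,z=None,depth=None):
    s=ray(m,u,v); P=np.array(m["pose"]); d=P[:3,:3]@np.array([s[0],s[1],1.]); o=P[:3,3]
    t=depth if z is None else (z-o[2])/d[2]
    return o+t*d
def cloud(m,D,mask=None):
    f=K(m); v,u=np.nonzero((D>0) if mask is None else (mask&(D>0)))
    d=np.stack([(u-m["cx"])/f,(v-m["cy"])/f],1); s=d.copy()
    for _ in range(20): s=d/(1+m["k1"]*(s**2).sum(1,keepdims=True))
    z=D[v,u][:,None]; c=np.hstack([s*z,z]); P=np.array(m["pose"])
    return c@P[:3,:3].T+P[:3,3]
def save(n,p,crop=None,k=1):
    if crop: p=p[crop[1]:crop[3],crop[0]:crop[2]]
    cv2.imwrite("pics/"+n,cv2.resize(p[:,:,::-1],None,fx=k,fy=k,interpolation=cv2.INTER_CUBIC))
E
python3 - <<'E'
from h import *
ims=[]
for n in("scene","side","wrist"):
    p,d=eyes.camera(n); m=eyes.camera_model(n); ims.append(p)
    print(n,m["vfov"],m["k1"],np.round(m["pose"],3).tolist())
    for t in("pin","pin_tab","stop_hole","guide"):
        for r in trace(n,t)[:3]:
            c=cloud(m,d,r["mask"]); print(t,round(r["score"],2),np.round(r["location"],1),np.round(np.median(c,0),3) if len(c) else None, r["mask"].sum())
    np.savez(n+".npz",p=p,d=d)
o=env.observe(); print(o)
g=np.vstack([np.hstack(ims[:2]),np.hstack([ims[2],ims[2]*0])])
save("a.png",g,None,0.78)
E
```

```text
scene 54.84564853592807 -0.0866264796300025 [[0.49, -0.587, 0.645, -0.012], [-0.872, -0.323, 0.368, -0.352], [-0.007, -0.742, -0.67, 0.64], [0.0, 0.0, 0.0, 1.0]]
pin 0.77 [284.  210.8] [ 0.495 -0.114  0.084] 221
pin 0.56 [320.6 265.2] [ 0.411 -0.239  0.076] 394
pin_tab 0.79 [279.7 207.7] [ 0.496 -0.114  0.085] 225
stop_hole 0.87 [261.3 216.8] [ 0.484 -0.064  0.056] 1674
guide 0.68 [231.1 210.1] [ 0.463 -0.005  0.038] 6632
side 44.93474857975333 -0.1748915669782159 [[0.867, -0.183, 0.464, 0.108], [-0.499, -0.294, 0.815, -0.778], [-0.013, -0.938, -0.347, 0.397], [0.0, 0.0, 0.0, 1.0]]
pin 0.65 [260.5 257.7] [ 0.413 -0.247  0.066] 518
pin 0.59 [266.8 204.2] [ 0.501 -0.118  0.078] 392
pin 0.42 [245.6 167.3] [0.572 0.101 0.076] 187
pin_tab 0.88 [265.5 202.5] [ 0.501 -0.118  0.077] 414
pin_tab 0.79 [261.5 256.9] [ 0.413 -0.245  0.064] 572
stop_hole 0.62 [247.4 207.8] [ 0.486 -0.037  0.057] 2340
stop_hole 0.24 [180.1 224.6] [0.395 0.054 0.005] 185
guide 0.7 [229.4 206.6] [ 0.47  -0.032  0.043] 6995
wrist 61.85336753742316 -0.08756172506451802 [[1.0, 0.001, 0.0, 0.525], [0.001, -0.957, -0.289
[... 471 characters left out ...]
 0.057] 7193
{'clock': 0.75, 'qpos': array([-1.76447411e-05,  1.25768736e-01, -3.95746029e-02,  1.40539656e+00,
       -3.28894405e-05,  1.57079872e+00]), 'joint_velocities': array([-0.00013008,  0.00134016,  0.00045017,  0.0010881 ,  0.00032287,
        0.00039876]), 'tau': array([ 6.39302325e-04, -4.35600221e+01,  3.53054774e+01,  6.91546793e-04,
       -4.18256150e-05, -2.43919726e-05]), 'position': array([ 5.24993336e-01, -1.86204173e-05,  2.42322582e-01]), 'tool_rot': array([3.14153623e+00, 3.28893055e-05, 1.57077629e+00]), 'force': array([-0.25285717,  0.03707688,  0.16129184]), 'ft_torque': array([-0.0703225 ,  0.00636507, -0.01451086]), 'grip_force': 0.0, 'width': 0.9989323041139742}
```

View pics/a.png

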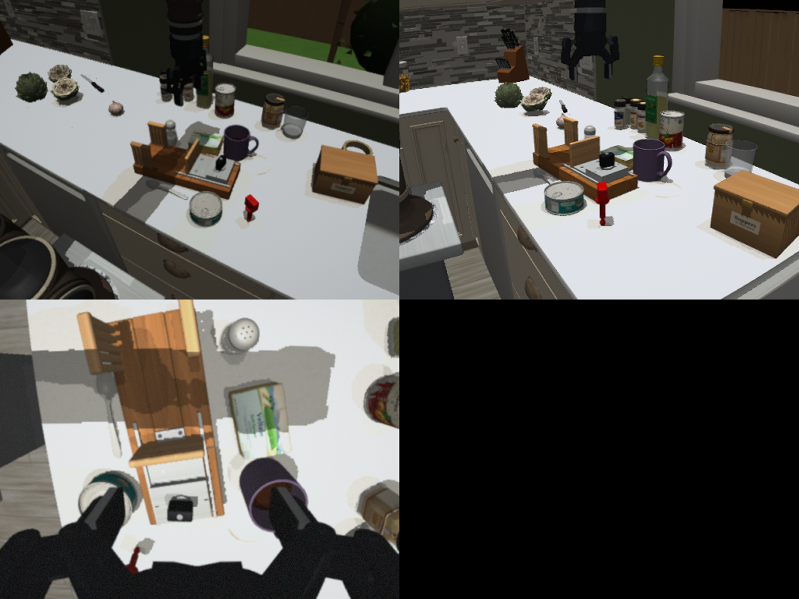

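The picture shows the black tab at wrist (231,270), with the stop's plate and upright above it. The red look-alike is at wrist (171,336) and stays untouched. The tin is to the left of the stop and the mug to the right. Next I fit the guide pose and the tab from the depth data.

```bash
cat > fit.py <<'E'
from h import *
def tab(n,dat=None):
    p,d=eyes.camera(n); m=eyes.camera_model(n)
    for r in trace(n,"pin_tab")[:3]:
        c=cloud(m,d,r["mask"]); 
        if len(c)<30: continue
        print(n,"tab",round(r["score"],2),np.round(r["location"],1),"zpct",np.round(np.percentile(c[:,2],[5,50,90,98]),4))
        t=c[(c[:,2]>.0865)&(c[:,2]<.1)]
        if len(t)>20:
            R=cv2.minAreaRect((t[:,:2]*1000).astype(np.float32)); print("  top",len(t),np.round(t.mean(0),4),np.round(R[0],1),np.round(R[1],1),round(R[2],1))
    for t in("stop_hole","guide"):
        rs=trace(n,t)
        if not rs: continue
        c=cloud(m,d,rs[0]["mask"])
        for z0,z1 in((.030,.042),(.053,.061),(.1,.108)):
            q=c[(c[:,2]>z0)&(c[:,2]<z1)]
            if len(q)>100:
                lo=np.median(q,0); R=cv2.minAreaRect((q[:,:2]*1000).astype(np.float32)); print("  ",t,z0,len(q),"zmed",round(lo[2],4),np.round(R[0],1),np.round(R[1],1),round(R[2],1))
    return p,d,m
if __name__=="__main__":
    ms={}
    for n in("wrist","scene","side"): ms[n]=tab(n)
    save("b.png",ms["wrist"][0],(120,150,330,330),3.5)
    m=ms["wrist"][2]
E
python3 fit.py
```

```text
wrist tab 0.89 [233.9 269.3] zpct [0.0615 0.0893 0.0932 0.0938]
  top 570 [ 0.5024 -0.108   0.0919] [ 502.4 -109.7] [19.  33.9] 89.2
wrist tab 0.66 [173.  336.5] zpct [0.0076 0.0391 0.0673 0.0722]
   stop_hole 0.053 2708 zmed 0.0574 [498. -80.] [ 89.1 121.3] 8.9
   stop_hole 0.1 1089 zmed 0.1049 [489.1 -25.4] [89.8 10.7] 8.8
   guide 0.03 18818 zmed 0.0362 [485.6  -6. ] [120.6 300.3] 9.0
   guide 0.053 2876 zmed 0.0574 [490.3  -1.6] [106.4 281.7] 12.2
   guide 0.1 1241 zmed 0.1048 [446.9  29.3] [ 78.7 186.9] 38.2
scene tab 0.73 [319.9 266.1] zpct [0.0184 0.0759 0.0881 0.0893]
  top 93 [ 0.4146 -0.2384  0.0879] [ 414.1 -238.7] [30.6 14.8] 63.7
scene tab 0.57 [279.9 207.5] zpct [0.0617 0.0845 0.0924 0.0932]
  top 97 [ 0.4993 -0.111   0.0912] [ 500.6 -109.8] [17.1 33. ] 87.0
   stop_hole 0.03 130 zmed 0.0402 [523.6 -60.4] [143.  162.6] 6.3
   stop_hole 0.053 604 zmed 0.0569 [496.4 -80.8] [ 88.9 118.7] 8.3
   stop_hole 0.1 140 zmed 0.1044 [487.3 -26.3] [87.7 10. ] 9.3
   guide 0.03 2685 zmed 0.0359 [476.4  -8.4] [141.4 298.3] 8.6
   guide 0.053 679 zmed 0.0569 [486.3  -3. ] [109.3 275.8] 9.8
   guide 0.1 247 zmed 0.1041 [476.8  50.4] [111.4 164.7] 8.9
side tab 0.74 [265.  201.6] zpct [0.06   0.0782 0.0917 0.0929]
  top 109 [ 0.5014 -0.1144  0.0906] [ 503.5 -113.5] [18.1 34.7] 80.8
side tab 0.63 [259.6 258. ] zpct [0.0034 0.0619 0.0876 0.0886]
  top 103 [ 0.4157 -0.2404  0.0878] [ 415.7 -240.8] [30.  16.4] 64.0
```

View pics/b.png

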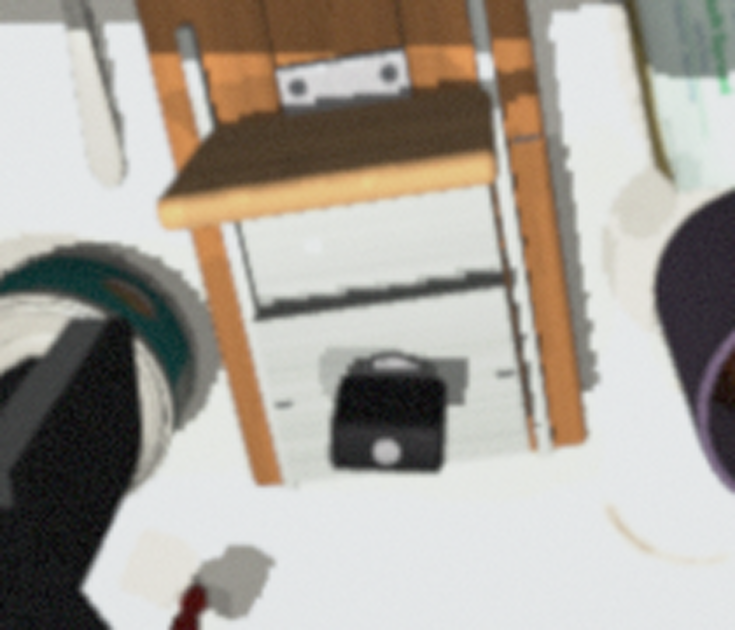

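The board rectangle measures 120.6×300.3 mm at z 36 with yaw 9.0°. That puts the origin at (502.0,-109.7), which agrees with the tab top at (502.4,-109.7) and the stop upright. The tab is 34×19 mm, its top at 92 mm, at yaw about -1°. I move above it and turn the tool.

>>> arm_command(
  moves=[
    [[-36,-7.5,0,0,0,0,40],[-36,-7.5,0,0,0,0,40],[-37,-7.5,0,0,0,0,40],[0,0,8,0,0,-0.141,40],[0,0,8,0,0,-0.141,40],[0,0,8,0,0,-0.141,40],[0,0,8,0,0,-0.141,40],[0,0,8,0,0,-0.141,40],[0,0,8,0,0,-0.141,40],[0,0,8,0,0,-0.141,40],[0,0,8,0,0,-0.141,40],[0,0,8,0,0,-0.141,40],[0,0,8,0,0,-0.141,40],[0,0,8,0,0,-0.141,40],[0,0,0,0,0,0,40],[0,0,0,0,0,0,40]],
  ],
)

```text
clock: 2.95
position: [0.5025, -0.109, 0.1545]
tool_rot: [3.142, -0.0, 3.118]
force: [-0.2, -0.9, 0.2]
width: 0.469
grip_force: 0.0
```

Run:
```python
from fit import *
o=env.observe(); print(o["clock"],np.round(o["position"]*1000,1),np.round(o["tool_rot"],3),np.round(o["qpos"],2),o["width"])
for n in("wrist","scene"): tab(n)
```

```text
2.95 [ 502.5 -109.   154.5] [ 3.142 -0.     3.118] [-0.21  0.12 -0.24  1.21 -0.   -0.19] 0.4686058042207234
wrist tab 0.75 [252.8 199.7] zpct [0.0623 0.0921 0.0933 0.0939]
  top 1334 [ 0.5001 -0.1097  0.0922] [ 501.3 -109.5] [17.6 33.6] 88.2
wrist tab 0.68 [54.8 77.5] zpct [0.0208 0.0871 0.0897 0.0904]
  top 1380 [ 0.4158 -0.2364  0.0889] [ 415.8 -237.3] [34.1 17.8] 62.5
   stop_hole 0.03 134 zmed 0.039 [500.3 -68.4] [ 91.  152.4] 9.4
   stop_hole 0.053 6657 zmed 0.0576 [495.7 -83.3] [ 85.8 115. ] 8.6
   stop_hole 0.1 2342 zmed 0.1051 [488.6 -26.7] [89.1 10.4] 8.8
   guide 0.03 22869 zmed 0.0364 [487.9 -21.8] [120.  269.4] 9.0
   guide 0.053 7013 zmed 0.0576 [496. -23.] [111.1 237.3] 13.2
   guide 0.1 2397 zmed 0.1051 [488.5 -26.6] [89.1 10.5] 9.2
scene tab 0.72 [318.7 262.7] zpct [0.0123 0.0759 0.0881 0.0889]
  top 111 [ 0.4155 -0.2384  0.0878] [ 415.3 -238.5] [34.2 17.1] 61.7
scene tab 0.55 [280.9 210.1] zpct [0.0615 0.0847 0.0925 0.0935]
  top 105 [ 0.5003 -0.1108  0.0912] [ 502.5 -110.3] [17.3 35.1] 88.9
   stop_hole 0.053 579 zmed 0.0569 [496.4 -82.5] [ 87.8 116.5] 7.8
   stop_hole 0.1 133 zmed 0.1044 [487.2 -26.2] [84.7 10.1] 8.6
```

>>> arm_command(
  moves=[
    [[0.3,-0.6,25,0,0,0,40],[0,0,25,0,0,0,40],[0,0,15,0,0,0,40],[0,0,8,0,0,0,40],[0,0,3.5,0,0,0,40],[0,0,0,0,0,0,40],[0,0,0,0,0,0,8],[0,0,0,0,0,0,8],[0,0,0,0,0,0,8],[0,0,0,0,0,0,8],[0,0,0,0,0,0,8],[0,0,0,0,0,0,8]],
  ],
)

```text
clock: 4.55
position: [0.5029, -0.1098, 0.0788]
tool_rot: [-3.141, 0.002, 3.122]
force: [-0.4, 0.1, 6.6]
width: 0.197
grip_force: 59.3
```

>>> arm_command(
  moves=[
    [[0,0,-2,0,0,0,8],[0,0,-2,0,0,0,8],[0,0,-3,0,0,0,8],[0,0,-4,0,0,0,8],[0,0,-5,0,0,0,8],[0,0,-6,0,0,0,8],[0,0,-6,0,0,0,8],[0,0,-6,0,0,0,8],[0,0,-4,0,0,0,8],[0,0,0,0,0,0,8],[0,0,0,0,0,0,8]],
  ],
)

```text
clock: 5.65
position: [0.5021, -0.1096, 0.1158]
tool_rot: [-3.142, -0.0, 3.122]
force: [-0.4, 0.3, -1.3]
width: 0.197
grip_force: 59.7
```

```bash
cat > look.py <<'E'
from h import *
import sys
o=env.observe(); print(o["clock"],np.round(o["position"]*1000,1),np.round(o["tool_rot"],3),np.round(o["force"],1),np.round(o["ft_torque"],2))
for i,n in enumerate(("scene","side")):
    p,d=eyes.camera(n); m=eyes.camera_model(n)
    for r in trace(n,"pin_tab")[:2]+trace(n,"pin")[:2]:
        c=cloud(m,d,r["mask"]); print(n,np.round(r["location"]),np.round(np.median(c,0),3),np.round(np.percentile(c[:,2],[2,98]),3))
    for r in trace(n,"stop_hole")[:1]:
        c=cloud(m,d,r["mask"]); q=c[(c[:,2]>.1)&(c[:,2]<.108)]
        R=cv2.minAreaRect((q[:,:2]*1000).astype(np.float32)); print(" stop upright",np.round(R[0],1),np.round(R[1],1))
    if len(sys.argv)>1:
        c={"scene":(190,120,370,260),"side":(180,120,360,260)}[n]; im=p[c[1]:c[3],c[0]:c[2]]; 
        if i==0: L=im
        else: save(sys.argv[1],np.vstack([L,im]),None,2.1)
E
python3 look.py c.png
```

```text
5.65 [ 502.1 -109.6  115.8] [-3.142 -0.     3.122] [-0.4  0.3 -1.3] [-0.   -0.04  0.03]
scene [320. 264.] [ 0.411 -0.239  0.075] [0.006 0.089]
scene [281. 200.] [ 0.491 -0.111  0.111] [0.058 0.13 ]
scene [318. 264.] [ 0.411 -0.239  0.075] [0.006 0.089]
scene [282. 204.] [ 0.493 -0.111  0.113] [0.058 0.13 ]
 stop upright [488.4 -25.5] [87.8 10.5]
side [261. 190.] [ 0.496 -0.116  0.098] [0.06  0.129]
side [261. 256.] [ 0.413 -0.245  0.064] [0.002 0.089]
side [264. 194.] [ 0.497 -0.116  0.098] [0.055 0.128]
 stop upright [0. 0.] [0. 0.]
```

View pics/c.png

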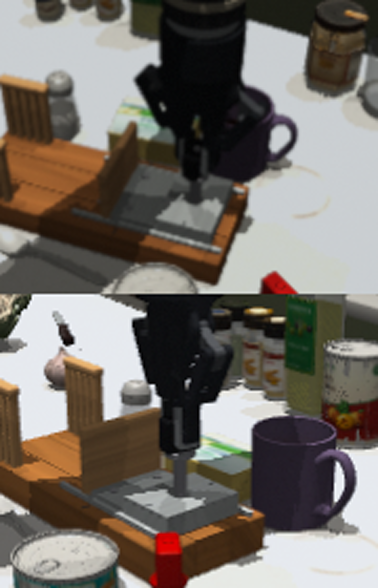

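The pin is out of the board and still stands in the plate: the tab top has risen about 38 mm and the shank shows below the fingers. Now I drag the stop about 71 mm along the track.

>>> arm_command(
  moves=[
    [[0.35,1.97,0,0,0,0,8],[0.7,3.94,0,0,0,0,8],[0.9,4.93,0,0,0,0,8],[0.9,4.93,0,0,0,0,8],[0.9,4.93,0,0,0,0,8],[0.9,4.93,0,0,0,0,8],[0.9,4.93,0,0,0,0,8],[0.85,4.93,0,0,0,0,8],[0.85,4.93,0,0,0,0,8],[0.85,4.93,0,0,0,0,8],[0.85,4.93,0,0,0,0,8],[0.9,4.93,0,0,0,0,8],[0.9,4.93,0,0,0,0,8],[0.9,4.93,0,0,0,0,8],[0.9,4.93,0,0,0,0,8],[0,0,0,0,0,0,8],[0,0,0,0,0,0,8]],
  ],
)

```text
clock: 7.75
position: [0.4906, -0.0388, 0.1156]
tool_rot: [3.14, -0.001, 3.122]
force: [0.8, -0.7, -1.2]
width: 0.198
grip_force: 59.7
```

```bash
cat > pos.py <<'E'
from h import *
o=env.observe(); P=o["position"]*1000; u=np.array([-np.sin(np.radians(9)),np.cos(np.radians(9))]); w=np.array([u[1],-u[0]])
q=P[:2]-np.array([502.0,-109.7]); F=o["force"]
print(o["clock"],"along",round(q@u,2),"lat",round(q@w,2),"z",round(P[2],2),"F along",round(F[:2]@u,1),"lat",round(F[:2]@w,1),"z",round(F[2],1),np.round(o["tool_rot"],3),np.round(o["ft_torque"],2))
E
cat pos.py >/dev/null; python3 pos.py; python3 look.py
```

```text
7.75 along 71.84 lat -0.16 z 115.61 F along -0.8 lat 0.7 z -1.2 [ 3.140e+00 -1.000e-03  3.122e+00] [-0.15 -0.24 -0.06]
7.75 [490.6 -38.8 115.6] [ 3.140e+00 -1.000e-03  3.122e+00] [ 0.8 -0.7 -1.2] [-0.15 -0.24 -0.06]
scene [248. 195.] [ 0.48  -0.041  0.111] [0.061 0.13 ]
scene [321. 262.] [ 0.411 -0.239  0.074] [-0.001  0.089]
scene [318. 265.] [ 0.411 -0.238  0.074] [-0.001  0.089]
scene [251. 199.] [ 0.48  -0.042  0.106] [0.058 0.13 ]
 stop upright [477.3  43.8] [88.4 10.9]
side [258. 256.] [ 0.413 -0.244  0.06 ] [0.001 0.089]
side [237. 183.] [ 0.486 -0.045  0.097] [0.024 0.128]
side [239. 186.] [ 0.486 -0.046  0.098] [0.061 0.128]
side [261. 256.] [ 0.413 -0.246  0.062] [0.006 0.089]
 stop upright [474.7  40.5] [81.2 11.8]
```

>>> arm_command(
  moves=[
    [[0,0,2,0,0,0,8],[0,0,1.5,0,0,0,8],[0,0,0.8,0,0,0,8],[0,0,0,0,0,0,8],[0,0,0,0,0,0,8]],
  ],
)

```text
clock: 8.65
position: [0.491, -0.0393, 0.1115]
tool_rot: [3.142, -0.0, 3.122]
force: [-1.0, 0.3, -0.3]
width: 0.2
grip_force: 59.7
```

>>> arm_command(
  moves=[
    [[0,0,0.5,0,0,0,8],[0,0,0,0,0,0,8]],
  ],
)

```text
clock: 8.85
position: [0.4911, -0.0394, 0.1111]
tool_rot: [-3.142, 0.0, 3.122]
force: [0.6, 1.1, -0.9]
width: 0.206
grip_force: 59.8
```

>>> arm_command(
  moves=[
    [[0,0,0.5,0,0,0,8],[0,0,0,0,0,0,8]],
  ],
)

```text
clock: 9.05
position: [0.4911, -0.0392, 0.1105]
tool_rot: [3.141, 0.0, 3.122]
force: [0.7, 0.8, -1.4]
width: 0.197
grip_force: 59.7
```

>>> arm_command(
  moves=[
    [[0,0,0.5,0,0,0,8],[0,0,0,0,0,0,8]],
  ],
)

```text
clock: 9.25
position: [0.491, -0.0392, 0.1099]
tool_rot: [3.141, -0.0, 3.122]
force: [1.1, 0.9, -0.9]
width: 0.195
grip_force: 59.7
```

>>> arm_command(
  moves=[
    [[0,0,0.4,0,0,0,8],[0,0,0,0,0,0,8]],
  ],
)

```text
clock: 9.45
position: [0.491, -0.0392, 0.1095]
tool_rot: [3.141, 0.0, 3.122]
force: [0.4, 1.7, -1.3]
width: 0.196
grip_force: 59.7
```

>>> arm_command(
  moves=[
    [[0,0,0.5,0,0,0,8],[0,0,0,0,0,0,8]],
  ],
)

```text
clock: 9.65
position: [0.4911, -0.0392, 0.1091]
tool_rot: [3.141, 0.0, 3.122]
force: [0.3, 1.5, -1.0]
width: 0.197
grip_force: 59.7
```

>>> arm_command(
  moves=[
    [[0,0,0.5,0,0,0,8],[0,0,0,0,0,0,8]],
  ],
)

```text
clock: 9.85
position: [0.491, -0.0392, 0.1086]
tool_rot: [3.141, 0.0, 3.122]
force: [0.2, 2.1, -1.1]
width: 0.198
grip_force: 59.7
```

```bash
python3 pos.py
python3 - <<'E'
from h import *
for n in("scene","side"):
    p,d=eyes.camera(n); m=eyes.camera_model(n)
    for r in trace(n,"pin")[:3]:
        c=cloud(m,d,r["mask"]); c=c[c[:,0]>.45]
        if len(c)>20: print(n,np.round(np.percentile(c[:,2],[1,5,50,98])*1000,1))
E
```

```text
9.85 along 71.33 lat 0.2 z 108.55 F along 2.1 lat 0.5 z -1.1 [3.141 0.    3.122] [ 0.67 -0.16 -0.02]
scene [ 58.3  62.  104.8 122.7]
side [ 56.6  59.5  91.2 121.7]
```

The pin already sinks below the board's level: the tab top shows about 29 mm of lift, less than 32.3. The side force pushes it toward +y, so the hole must lie just ahead. I centre it by following that force.

>>> arm_command(
  moves=[
    [[0.18,0.98,0,0,0,0,8],[0,0,0,0,0,0,8],[0,0,0,0,0,0,8]],
  ],
)

```text
clock: 10.35
position: [0.4908, -0.0387, 0.1086]
tool_rot: [-3.141, -0.0, 3.122]
force: [0.0, -0.6, -1.4]
width: 0.197
grip_force: 59.7
```

```bash
python3 pos.py
```

```text
10.35 along 71.88 lat 0.04 z 108.61 F along -0.6 lat -0.1 z -1.4 [-3.141 -0.     3.122] [-0.07 -0.07 -0.03]
```

>>> arm_command(
  moves=[
    [[0.18,0.98,0,0,0,0,8],[0,0,0,0,0,0,8],[0,0,0,0,0,0,8]],
  ],
)

```text
clock: 10.65
position: [0.4909, -0.0379, 0.1087]
tool_rot: [-3.14, 0.0, 3.121]
force: [0.8, -3.3, -1.7]
width: 0.202
grip_force: 59.6
```

```bash
python3 pos.py
```

```text
10.65 along 72.69 lat 0.3 z 108.71 F along -3.4 lat 0.2 z -1.7 [-3.14   0.     3.121] [-0.72 -0.33 -0.01]
```

>>> arm_command(
  moves=[
    [[0.18,0.98,0,0,0,0,8],[0,0,0,0,0,0,8],[0,0,0,0,0,0,8]],
  ],
)

```text
clock: 10.95
position: [0.4907, -0.0365, 0.1087]
tool_rot: [-3.141, 0.0, 3.122]
force: [1.4, -3.2, -0.7]
width: 0.201
grip_force: 59.7
```

```bash
python3 pos.py; python3 look.py
```

```text
10.95 along 74.1 lat 0.28 z 108.71 F along -3.3 lat 0.9 z -0.7 [-3.141  0.     3.122] [-0.7  -0.43 -0.02]
10.95 [490.7 -36.5 108.7] [-3.141  0.     3.122] [ 1.4 -3.2 -0.7] [-0.7  -0.43 -0.02]
scene [320. 265.] [ 0.411 -0.239  0.074] [0.    0.089]
scene [246. 196.] [ 0.479 -0.039  0.103] [0.058 0.123]
scene [319. 265.] [ 0.411 -0.239  0.075] [0.001 0.089]
scene [248. 198.] [ 0.479 -0.038  0.105] [0.058 0.123]
 stop upright [476.3  45.4] [88.9 10.2]
side [224. 200.] [0.476 0.031 0.057] [0.04  0.104]
side [260. 256.] [ 0.413 -0.246  0.064] [0.006 0.089]
side [243. 186.] [ 0.485 -0.044  0.092] [0.06  0.121]
side [261. 257.] [ 0.413 -0.246  0.065] [0.007 0.089]
 stop upright [0. 0.] [0. 0.]
```

>>> arm_command(
  moves=[
    [[0,0,0.6,0,0,0,8],[0,0,0,0,0,0,8]],
  ],
)

```text
clock: 11.55
position: [0.4906, -0.0364, 0.108]
tool_rot: [3.142, 0.0, 3.122]
force: [1.3, -2.0, -0.7]
width: 0.195
grip_force: 59.7
```

>>> arm_command(
  moves=[
    [[0,0,0.6,0,0,0,8],[0,0,0,0,0,0,8]],
  ],
)

```text
clock: 11.75
position: [0.4906, -0.0364, 0.1073]
tool_rot: [3.142, 0.0, 3.122]
force: [2.3, -2.2, -1.5]
width: 0.199
grip_force: 59.7
```

```bash
python3 pos.py
python3 - <<'E'
from h import *
p,d=eyes.camera("side"); q,e=eyes.camera("scene")
save("d.png",np.hstack([p[150:240,190:290],q[150:240,205:305]]),None,4)
E
```

```text
11.75 along 74.18 lat 0.18 z 107.32 F along -2.6 lat 1.9 z -1.5 [3.142 0.    3.122] [-0.75 -0.59 -0.01]
```

View pics/d.png

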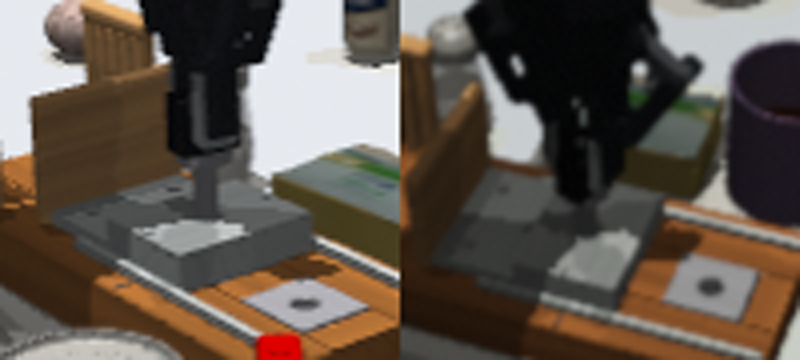

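The stop is off the first hole, whose block is visible at side crop (305,303). The pin stands upright in the plate with about 28 mm of shank showing, so its end is below the board's surface. I keep sinking it gently and ease off the side forces.

>>> arm_command(
  moves=[
    [[-0.5,-0.4,0,0,0,0,8],[0,0,1,0,0,0,8],[0,0,1,0,0,0,8],[0,0,0,0,0,0,8]],
  ],
)

```text
clock: 12.25
position: [0.4907, -0.0366, 0.105]
tool_rot: [3.141, -0.001, 3.122]
force: [0.9, -0.3, -2.0]
width: 0.194
grip_force: 59.7
```

```bash
python3 pos.py
```

```text
12.25 along 73.97 lat 0.26 z 105.03 F along -0.5 lat 0.8 z -2.0 [ 3.141e+00 -1.000e-03  3.122e+00] [-0.21 -0.17 -0.06]
```

>>> arm_command(
  moves=[
    [[0,0,1,0,0,0,8],[0,0,1,0,0,0,8],[0,0,0,0,0,0,8]],
  ],
)

```text
clock: 12.55
position: [0.4907, -0.0367, 0.1031]
tool_rot: [3.141, -0.001, 3.122]
force: [0.3, 0.0, -1.3]
width: 0.199
grip_force: 59.7
```

```bash
python3 pos.py
```

```text
12.55 along 73.9 lat 0.28 z 103.1 F along -0.0 lat 0.3 z -1.3 [ 3.141e+00 -1.000e-03  3.122e+00] [-0.02 -0.04 -0.03]
```

The pin's end is now about 7.5 mm below the board's surface with almost no force, so it's in the second hole. I go down to just above the spring balls.

>>> arm_command(
  moves=[
    [[0,0,1.5,0,0,0,8],[0,0,1.5,0,0,0,8],[0,0,1.5,0,0,0,8],[0,0,1.5,0,0,0,8],[0,0,1.5,0,0,0,8],[0,0,0,0,0,0,8]],
  ],
)

```text
clock: 13.15
position: [0.4909, -0.0368, 0.0956]
tool_rot: [3.142, -0.0, 3.122]
force: [-0.2, -0.2, -0.5]
width: 0.199
grip_force: 59.7
```

```bash
python3 pos.py
```

```text
13.15 along 73.74 lat 0.4 z 95.62 F along -0.2 lat -0.2 z -0.5 [ 3.142 -0.     3.122] [ 0.05 -0.01  0.04]
```

>>> arm_command(
  moves=[
    [[0,0,1.5,0,0,0,8],[0,0,1.5,0,0,0,8],[0,0,1.5,0,0,0,8],[0,0,0,0,0,0,8]],
  ],
)

```text
clock: 13.55
position: [0.4912, -0.0368, 0.0914]
tool_rot: [-3.142, 0.0, 3.122]
force: [0.3, -1.0, -0.3]
width: 0.199
grip_force: 59.9
```

```bash
python3 pos.py
```

```text
13.55 along 73.65 lat 0.75 z 91.41 F along -1.0 lat 0.2 z -0.3 [-3.142  0.     3.122] [-0.03 -0.3  -0.04]
```

Well centred. I push it through the balls with force checks.

>>> arm_command(
  moves=[
    [[0,0,1.5,0,0,0,8],[0,0,1.5,0,0,0,8],[0,0,1.5,0,0,0,8],[0,0,0,0,0,0,8]],
  ],
)

```text
clock: 13.95
position: [0.4912, -0.0369, 0.0868]
tool_rot: [-3.141, 0.0, 3.122]
force: [2.1, -0.5, 0.0]
width: 0.197
grip_force: 60.1
```

```bash
python3 pos.py
```

```text
13.95 along 73.64 lat 0.68 z 86.82 F along -0.8 lat 2.0 z 0.0 [-3.141  0.     3.122] [-0.07 -0.33  0.01]
```

>>> arm_command(
  moves=[
    [[0,0,1.5,0,0,0,8],[0,0,1.5,0,0,0,8],[0,0,1.5,0,0,0,8],[0,0,0,0,0,0,8]],
  ],
)

```text
clock: 14.35
position: [0.4906, -0.0366, 0.0812]
tool_rot: [3.141, -0.001, 3.122]
force: [4.2, 0.7, -8.1]
width: 0.197
grip_force: 58.7
```

```bash
python3 pos.py
```

```text
14.35 along 73.94 lat 0.21 z 81.17 F along 0.1 lat 4.2 z -8.1 [ 3.141e+00 -1.000e-03  3.122e+00] [ 0.18 -0.92 -0.06]
```

>>> arm_command(
  moves=[
    [[-0.4,0,1,0,0,0,8],[0,0,1,0,0,0,8],[0,0,0,0,0,0,8],[0,0,0,0,0,0,8]],
  ],
)

```text
clock: 14.75
position: [0.491, -0.0369, 0.08]
tool_rot: [-3.142, -0.001, 3.122]
force: [1.9, 0.2, -8.2]
width: 0.199
grip_force: 58.9
```

```bash
python3 pos.py
```

```text
14.75 along 73.66 lat 0.55 z 80.01 F along -0.1 lat 1.9 z -8.2 [-3.142e+00 -1.000e-03  3.122e+00] [ 0.15 -0.51 -0.01]
```

>>> arm_command(
  moves=[
    [[0,0,0.8,0,0,0,8],[0,0,0,0,0,0,8],[0,0,0,0,0,0,8]],
  ],
)

```text
clock: 15.05
position: [0.4913, -0.0369, 0.0795]
tool_rot: [-3.141, -0.0, 3.122]
force: [0.8, -0.8, -6.8]
width: 0.198
grip_force: 58.9
```

```bash
python3 pos.py; python3 look.py
```

```text
15.05 along 73.58 lat 0.77 z 79.54 F along -0.9 lat 0.6 z -6.8 [-3.141 -0.     3.122] [ 0.   -0.36 -0.03]
15.05 [491.3 -36.9  79.5] [-3.141 -0.     3.122] [ 0.8 -0.8 -6.8] [ 0.   -0.36 -0.03]
scene [319. 265.] [ 0.411 -0.239  0.077] [0.009 0.089]
scene [318. 264.] [ 0.412 -0.239  0.073] [-0.001  0.089]
scene [248. 205.] [ 0.477 -0.039  0.085] [0.062 0.094]
 stop upright [476.4  44.9] [84.9 10.2]
side [256. 254.] [ 0.413 -0.244  0.063] [0.005 0.089]
side [235. 195.] [ 0.478 -0.045  0.071] [0.06  0.093]
side [260. 258.] [ 0.413 -0.244  0.062] [0.    0.089]
side [236. 197.] [ 0.479 -0.045  0.072] [0.059 0.093]
 stop upright [462.8  22.3] [75.2 61.4]
```

>>> arm_command(
  moves=[
    [[0,0,0.8,0,0,0,8],[0,0,0.5,0,0,0,8],[0,0,0,0,0,0,8]],
  ],
)

```text
clock: 15.75
position: [0.4916, -0.0368, 0.0789]
tool_rot: [-3.142, 0.001, 3.122]
force: [-2.1, 0.3, 0.7]
width: 0.196
grip_force: 60.0
```

>>> arm_command(
  moves=[
    [[0,0,0.8,0,0,0,8],[0,0,0,0,0,0,8]],
  ],
)

```text
clock: 15.95
position: [0.4918, -0.0369, 0.0788]
tool_rot: [-3.141, 0.001, 3.122]
force: [-3.5, -0.4, 8.5]
width: 0.201
grip_force: 61.0
```

```bash
python3 pos.py
```

```text
15.95 along 73.55 lat 1.29 z 78.85 F along 0.2 lat -3.5 z 8.5 [-3.141e+00  1.000e-03  3.122e+00] [ 0.04  0.84 -0.01]
```

The collar is hard on the plate: Fz rises with no further travel, at the same TCP height (78.8) as at the first grasp. I release and retreat.

>>> arm_command(
  moves=[
    [[0.4,0,-0.9,0,0,0,8],[0,0,0,0,0,0,8],[0,0,0,0,0,0,40],[0,0,0,0,0,0,40],[0,0,0,0,0,0,40],[0,0,0,0,0,0,40],[0,0,-6,0,0,0,40],[0,0,-12,0,0,0,40],[0,0,-25,0,0,0,40],[0,0,-35,0,0,0,40],[0,0,-35,0,0,0,40],[0,0,-30,0,0,0,40],[0,0,-10,0,0,0,40],[0,0,0,0,0,0,40]],
  ],
)

```text
clock: 17.35
position: [0.4919, -0.0369, 0.2334]
tool_rot: [-3.141, 0.004, 3.122]
force: [0.7, -0.7, 0.1]
width: 0.471
grip_force: 0.0
```

```bash
python3 - <<'E'
from fit import *
ms={n:tab(n) for n in("wrist","scene","side")}
a=ms["side"][0][130:270,160:330]; b=ms["scene"][0][130:270,190:360]
save("e.png",np.hstack([a,b]),None,2.3)
E
python3 pos.py
```

```text
wrist tab 0.88 [33.9 94.2] zpct [0.0171 0.0822 0.0877 0.0886]
  top 494 [ 0.4144 -0.2372  0.0874] [ 414.5 -236.8] [33.3 17.4] 62.7
wrist tab 0.87 [254.1 169.6] zpct [0.0602 0.0901 0.0913 0.092 ]
  top 723 [ 0.4882 -0.0372  0.0903] [488.8 -37.4] [17.2 33.2] 89.4
   stop_hole 0.03 146 zmed 0.0401 [489.9   3.6] [103.  137.8] 9.7
   stop_hole 0.053 4007 zmed 0.0557 [482.6 -11.8] [ 88.  116.4] 7.6
   stop_hole 0.1 1249 zmed 0.1033 [476.   45.4] [89.6 11. ] 8.8
   guide 0.03 18377 zmed 0.0346 [500.4  -3.1] [153.2 300.9] 9.0
   guide 0.053 4243 zmed 0.0557 [480.7  31. ] [109.7 202.6] 12.0
   guide 0.1 1494 zmed 0.1033 [475.2  76.5] [111.6  89.5] 25.0
scene tab 0.78 [320.6 266.3] zpct [-0.0005  0.0723  0.088   0.0889]
  top 116 [ 0.4155 -0.2386  0.0878] [ 415.7 -238. ] [32.7 17.2] 60.6
scene tab 0.58 [249.5 201.5] zpct [0.0622 0.0835 0.0925 0.0935]
  top 100 [ 0.4886 -0.0384  0.0911] [490.  -37.4] [18.7 33.8] 89.5
   stop_hole 0.03 129 zmed 0.0387 [506.5  17.6] [133.3 166.2] 8.3
   stop_hole 0.053 561 zmed 0.057 [486.7   6.9] [ 93.8 150. ] 9.1
   stop_hole 0.1 137 zmed 0.1044 [476.9  45.3] [88.1 10.6] 9.5
   guide 0.03 2714 zmed 0.0359 [486.5  -7. ] [121.9 297.9] 9.0
   guide 0.053 651 zmed 0.057 [480.8  32. ] [109.9 202.5] 10.0
   guide 0.1 254 zmed 0.1042 [472.1  87.6] [111.9  95.5] 9.5
side tab 0.88 [240.7 191. ] zpct [0.0606 0.0773 0.0913 0.0926]
  top 85 [ 0.4903 -0.0425  0.0903] [490.8 -40.7] [32.6 17.2] 0.5
   stop_hole 0.03 144 zmed 0.04 [461.  -35.4] [ 72.8 144. ] 44.5
   stop_hole 0.053 565 zmed 0.0568 [485.7 -13.1] [ 89.2 118. ] 7.4
   stop_hole 0.1 134 zmed 0.1037 [479.1  42.4] [89.9 12.8] 8.2
   guide 0.03 2115 zmed 0.0358 [486.8  -7.4] [122.2 301.4] 9.1
   guide 0.053 607 zmed 0.0568 [476.   31.3] [ 91.5 214.9] 14.9
   guide 0.1 274 zmed 0.1039 [471.1  85.5] [111.2  99.9] 9.1
17.95 along 73.71 lat 0.47 z 231.15 F along 0.9 lat -1.1 z -0.7 [ 3.142 -0.     3.122] [-0.09  0.03  0.03]
```

View pics/e.png

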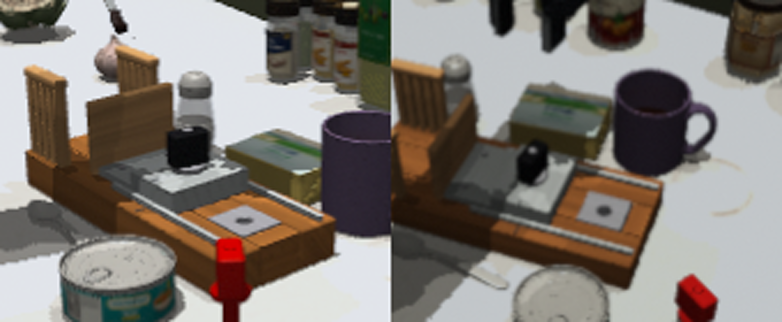

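The tab is upright and the collar sits on the plate (side crop about (187,160)). The first hole is clear and the bystanders haven't moved. The tab top in the scene view (92.5/93.5 mm) equals its home reading, so the pin is fully seated.

```bash
python3 -c "
from h import *
print(sign_off())"
```

```text
the job is handed in; nothing more can be done
None
```

The job is handed in: the stop now stands at the second hole, about 73 mm from the first. The pin is fully home there with its collar on the plate, and the other things were left standing where they were.

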